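# Clamp a laser level, refusing a crossed screw

## Robot

A 6-joint arm with a two-finger parallel gripper is mounted at the origin on a cart in front of the work surface, level with it; the furniture and walls round the work are solid. World frame = base frame: x ahead of the robot, y to its left, z up, the work surface at z = 0. Lengths are in m, angles in rad, forces in N, time in s.
With the tool pointing down it reaches from about 0.35 to 0.775 m from the base axis. Payload 5.5 kg.
Tool frame: the origin (TCP) lies at the very end of the fingers, on their centre line; the grasp point (between the pads) lies env.pinch_z behind it (env.pinch_z is the distance from the TCP to the grasp point, in m); z points along the fingers, y is the line along which they close (so a half turn about z gives the same grasp; the last joint's range is limited). The gripper opens to 85 mm and grips with 20 to 120 N. Pads are 22 mm wide; open, the fingers measure 114 mm over their backs; the gripper's body (76 mm by 85 mm) begins 54 mm behind the grasp point. The pads swing forward as they close: fully open they stand 13 mm farther back than shut.
Start: joints at [1.091, 0.313, 0.046, 1.304, 0, 1.431], TCP at [0.192, 0.542, 0.197] pointing down, gripper open.
Joint ranges: [-2.76, 2.76], [-0.86, 1.69], [-1.03, 1.26], [-2.2, 2.34], [-1.47, 1.5], [-3.14, 3.14]. Speed limits (rad/s): [2.57, 2.57, 3.14, 3.14, 3.14, 3.14].

## Interface

Orientations are given as a unit quaternion [w, x, y, z].
In Python, from workcell import env, eyes gives the robot as it stands.
- The arm moves only by the shell command python3 -m jog 'ROWS' [FORCE]. ROWS is JSON, one flat list of numbers, 7 for each row, row after row: the shift along the world's x, y, z as a fraction of full scale, then the turn, a rotation vector about the world's x, y, z as a fraction of full scale, then the opening, from -1 (shut) to 1 (fully open), so that 0 is half open. A call has 1 to 12 rows; each row is the pose to reach, as a shift and turn from the pose commanded when the call began, turning the shorter way round; what a row does not reach only later rows make up. Full scale, the value 1, is 20 cm for a shift and pi rad for a turn. A row lasts 1/12 s, in which the tool goes at most 41.7 mm and 7.16 degrees, less where a joint would pass 70% of its speed; a pose out of reach is approached as far as the arm can. A call with a number of a shift or a turn outside -1 to 1 is refused whole. A call with a gripper value outside its range is refused whole. The fingers move at their own pace and stop on an object; FORCE is the grip in N (left out, the last holds). Time passes only in rows, so rows that repeat a pose let the fingers close. It gives the time, the measured TCP pose, the force, the opening and the grip force at its end, in the units of the state.
- env.get_state(): the state, without advancing time (a new reading comes with each control period).
- eyes.read_camera(name): name is "side" or "top"; returns (picture, depth): 384x512x3 uint8, red, green, blue; 384x512 float32, m along the optical axis (not along the pixel's ray), 0 where there is no reading.
- eyes.calibration(name): a dict with "fx", "fy", "cx", "cy" (pixels), "R" (3x3) and "t" (3): a world point X has camera coordinates R X + t. Camera axes: x right, y down, z forward; pixel columns grow to the right and rows downward; lengths in m; the calibration is good to about 2 mm. A picture is of the moment at which its call begins. calibration takes no time and is no camera call.
- env.hand_in(): hands the job in; it is judged then, once.
The state is a dict: "clock": time; "joint_pos": joint angles; "qvel": joint speeds; "tau": joint torques, N m; "tcp_pos": TCP position; "orientation": TCP orientation; "wrist_force": force on the tool from outside, world axes, zero at the start; "ft_torque": the same for the moment, N m; "finger_gap": finger opening in m; "grip_force": force on a finger pad.
Only numpy, scipy, OpenCV 4.12 (cv2) and the standard library are available. Lean on these libraries where they do the work, as an engineer would, in place of code of your own. Each camera call takes 0.05 s, during which the arm holds its last target. There are 200 camera calls.

## Task

Lay the red laser level flat in the nest of the grey cradle and let go, then turn every clamp screw that starts freely clockwise until it is fully home, so that its toe comes to stand over the end of the level. Start each of the two screws gently: if one binds early its thread is crossed, so stop at once, before its brass collar has been dragged far round, turn the screw back to where it started and leave it open. Leave the other things on the bench where they are.

Things in the scene. Friction and masses are not known exactly. Their poses are not given: they have to be found in the camera images.
- laser_level: Red laser level, a flat block 56 x 128 x 29 mm (its own x, y, z), about 0.22 kg. Origin at the centre of its underside, z up, y along its length. Lies loose on the bench, right side up; may lie either way round in the nest.
- cradle: Grey plate fixed to the bench, 150 x 250 mm (own x, y), 24 mm thick with its riser; origin: centre of its underside, z up. Clamp screws at its own (0, +92 mm) and (0, -92 mm). Three alike brass collars (33 mm across, tops 43 mm above the bench): one round each screw, one without a screw at (-52, +88 mm).
- nest (a point): Centre of the nest floor, 24 mm above the bench; axes as the cradle's. Four corner stops 12 mm high enclose a nest of 62 x 134 mm (x, y); its long sides are open for 74 mm in the middle, where fingers can go down. A level lying in the nest has its origin here, its y along the nest's y, its top 53 mm above the bench.
- clamp_left_knob (a point): Centre of the black square knob of the screw at the cradle's +y end: 38 x 38 mm, flat upright sides along its own x and y, 32 mm tall (76 to 108 mm above the bench when open). Its x axis points along the steel toe below it, which is 14 mm wide, reaches 49 mm from the axis, top 69 mm above the bench when open. Turns with the screw.
- clamp_left (a joint): Turn of the left screw, rad: 0 = fully open (toe across the cradle, clear of the nest), grows clockwise seen from above, 1.4 = fully home at its stop (toe over the end of the level). Sinks 4.3 mm per rad. A sound screw needs about 0.03 N m. Starts at 0 to 0.1.
- clamp_right_knob (a point): The same for the clamp screw at the -y end of the cradle.
- clamp_right (a joint): The same for the right screw.
- crossed_insert (a joint): At most one screw, left or right, is crossed; it cannot be seen which. It turns freely to about 0.3 rad, then binds: drags its brass collar against a spring, 0.06 N m plus 1.1 N m per rad. This value is that collar's drag (rad), whichever screw it is: 0 if never tried or none is crossed; about 0.05 remains when turned back; over 0.35 the thread is spoilt.
- tape_roll: Yellow tape roll lying flat, 67 mm across, 19 mm high; bystander. Origin at the centre of its underside.
- solder_tin: Round green tin, 68 mm across, 23 mm high; bystander. Origin at the centre of its underside.
- adapter_black: Black power adapter, 84 x 51 x 28 mm; bystander. Origin at the centre of its underside.
- multimeter: Yellow and black multimeter lying flat, 162 x 82 x 44 mm; bystander. Origin at the centre of its underside.

How it is judged:
On the way:
1. the laser level lies in the nest, released, with both clamp screws still open (horizontal distance between laser_level and nest below 0.008 m and z of laser_level in the frame of nest below 0.004 m and angle between the y axis of laser_level and the y axis of cradle, either way round below 0.12 rad and angle between laser_level's own z axis and vertical below 0.1 rad and contact force between the fingers and laser_level below 0.1 N and value of joint each of clamp_left, clamp_right below 0.25 rad), for 0.2 s.
At the end, for the whole second after the job is handed in: The level lies flat and still in the nest (within 8 mm, 0.12 rad). Both screws are home (over 1.28 rad); or, if one is crossed, the sound one is home and the crossed one, once tried (collar drag over 0.01 rad), is open again (below 0.2 rad) (horizontal distance between laser_level and nest below 0.008 m and z of laser_level in the frame of nest below 0.004 m and angle between the y axis of laser_level and the y axis of cradle, either way round below 0.12 rad and angle between laser_level's own z axis and vertical below 0.1 rad and linear speed of laser_level below 0.02 m/s and (value of joint each of clamp_left, clamp_right above 1.28 rad or (value of joint clamp_left above 1.28 rad and value of joint clamp_right below 0.2 rad and value of joint crossed_insert above 0.01 rad) or (value of joint clamp_right above 1.28 rad and value of joint clamp_left below 0.2 rad and value of joint crossed_insert above 0.01 rad))); the robot touches nothing.
It fails at once if a crossed screw was forced: its collar was dragged round by more than 0.35 rad (value of joint crossed_insert above 0.35 rad).
It fails at once if a bystander was moved by more than 30 mm (distance of any of tape_roll, solder_tin, adapter_black, multimeter from where it was at the start of the episode above 0.03 m).
It also fails if it takes over 72 s, if anything falls off the work surface, if the arm or the gripper's body presses on something with over 40 N, if the wrist force passes 120 N, or if a joint passes its speed limit or range.

## Working session

There is one attempt and no reset: what is moved stays moved. The work goes in short steps, Python scripts to look and compute and a shell command to move; the robot and the scene stay as the last step left them, time stands still between calls to the robot, and variables do not carry over. Pictures are saved under pics/ and viewed, at most 10 in all, crops included, and the job is handed in when it is done.

```bash
mkdir -p pics; python3 - <<'E'
from workcell import env, eyes
import cv2, numpy as np
s=env.get_state(); print({k:np.round(v,3).tolist() for k,v in s.items()}, env.pinch_z)
for n in("top","side"):
    p,d=eyes.read_camera(n); np.savez(f"pics/{n}0.npz",p=p,d=d)
    cv2.imwrite(f"pics/{n}0.png",p[:,:,::-1])
    c=eyes.calibration(n); print(n,c["fx"],c["cx"],c["cy"],np.round(c["R"],3).tolist(),np.round(c["t"],3).tolist())
a=cv2.imread("pics/top0.png");b=cv2.imread("pics/side0.png")
cv2.imwrite("pics/both0.png",cv2.resize(np.vstack([a,b]),None,fx=.78,fy=.78))
E
```

```text
{'clock': 0.0, 'joint_pos': [1.091, 0.314, 0.045, 1.304, 0.0, 1.431], 'qvel': [0.0, -0.0, 0.002, 0.002, 0.001, 0.001], 'tau': [0.0, -48.063, 29.853, 0.019, -0.0, -0.0], 'tcp_pos': [0.191, 0.542, 0.196], 'orientation': [-0.0, 0.169, 0.986, -0.001], 'wrist_force': [0.138, 0.621, 0.421], 'ft_torque': [0.038, 0.029, 0.036], 'grip_force': 0.0, 'finger_gap': 0.086} 0.0187
top 456.37332448386184 256.097027946587 192.0997461808372 [[-0.011, -1.0, 0.007], [-0.989, 0.01, -0.146], [0.146, -0.009, -0.989]] [-0.043, 0.423, 1.41]
side 465.090707205651 256.7982886805144 189.56936415711573 [[-1.0, 0.007, 0.003], [0.002, 0.575, -0.818], [-0.007, -0.818, -0.575]] [0.437, 0.108, 1.203]
```

View pics/top0.png

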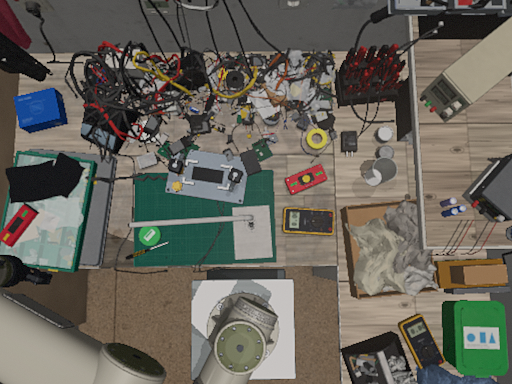

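View pics/side0.png

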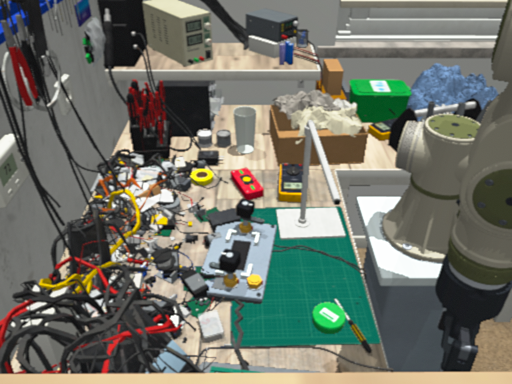

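```bash
cat > h.py <<'E'
from workcell import env, eyes
import cv2, numpy as np
def ray(n,u,v,z):
    c=eyes.calibration(n);R=np.array(c["R"]);t=np.array(c["t"])
    d=R.T@np.array([(u-c["cx"])/c["fx"],(v-c["cy"])/c["fy"],1]);o=-R.T@t
    return o+d*(z-o[2])/d[2]
def cloud(n,d):
    c=eyes.calibration(n);R=np.array(c["R"]);t=np.array(c["t"])
    v,u=np.mgrid[:384,:512]
    P=np.stack([(u-c["cx"])/c["fx"]*d,(v-c["cy"])/c["fy"]*d,d],-1)
    return (P-t)@R
def crop(n,p,u0,u1,v0,v1,f):
    cv2.imwrite(n,cv2.resize(p[v0:v1,u0:u1,::-1],None,fx=f,fy=f,interpolation=cv2.INTER_CUBIC))
E
python3 - <<'E'
from h import *
for n,(u0,u1,v0,v1) in dict(top=(130,340,120,265),side=(185,345,115,305)).items():
    z=np.load(f"pics/{n}0.npz");p,d=z["p"],z["d"];P=cloud(n,d)
    crop(f"pics/c_{n}.png",p,u0,u1,v0,v1,3.6 if n=="top" else 3.1)
    hsv=cv2.cvtColor(p,cv2.COLOR_RGB2HSV);roi=np.zeros(d.shape,bool);roi[v0:v1,u0:u1]=1
    red=roi&((hsv[...,0]<8)|(hsv[...,0]>172))&(hsv[...,1]>150)&(hsv[...,2]>80)
    k,l,st,ce=cv2.connectedComponentsWithStats(red.astype(np.uint8))
    i=1+st[1:,4].argmax();m=(l==i).astype(np.uint8)
    cs,_=cv2.findContours(m,0,2);r=cv2.minAreaRect(cs[0]);b=cv2.boxPoints(r)
    print(n,"level",st[i],r,[np.round(ray(n,*q,.029)[:2],3).tolist() for q in b],ray(n,*r[0],.029).round(3))
    print(" median z",np.median(P[m>0],0).round(3))
    # tall things
    tall=roi&(P[...,2]>.072)&(d>0)
    k,l,st,ce=cv2.connectedComponentsWithStats(tall.astype(np.uint8))
    for i in range(1,k):
        if st[i,4]>25:
            Q=P[l==i];print(" tall",st[i],ce[i].round(1),np.percentile(Q,[2,50,98],axis=0).round(3).tolist())
E
```

```text
top level [285 164  42  30 448] ((305.387939453125, 178.9051971435547), (17.201147079467773, 39.65454864501953), 66.80140686035156) [[0.465, -0.136], [0.514, -0.253], [0.463, -0.273], [0.414, -0.156]] [ 0.464 -0.204  0.029]
 median z [ 0.464 -0.2    0.026]
 tall [168 159  16  16 178] [175.6 166.3] [[0.474, 0.176, 0.083], [0.493, 0.195, 0.106], [0.513, 0.215, 0.112]]
 tall [228 168  15  16 171] [235.2 175.5] [[0.444, -0.005, 0.085], [0.462, 0.016, 0.106], [0.483, 0.037, 0.111]]
 tall [130 214 126  14 726] [194.6 221.1] [[0.298, -0.036, 0.282], [0.31, 0.11, 0.308], [0.322, 0.268, 0.313]]
side level [231 169  32  31 490] ((246.840576171875, 183.26698303222656), (36.487266540527344, 19.677061080932617), 55.61965560913086) [[0.519, -0.229], [0.472, -0.291], [0.413, -0.133], [0.457, -0.081]] [ 0.464 -0.18   0.029]
 median z [ 0.464 -0.173  0.025]
 tall [185 115  25   4  84] [197.2 116.2] [[0.595, -0.515, 0.073], [0.634, -0.508, 0.078], [0.676, -0.503, 0.084]]
 tall [234 115  22  20 388] [244.3 123.9] [[0.443, -0.453, 0.074], [0.474, -0.395, 0.107], [0.506, -0.386, 0.138]]
 tall [ 270  115   75   90 2554] [314.2 144.5] [[0.174, -0.421, 0.075], [0.309, -0.316, 0.134], [0.378, 0.274, 0.31]]
 tall [235 198  19  21 303] [244.3 208.1] [[0.446, 0.004, 0.078], [0.468, 0.031, 0.102], [0.488, 0.042, 0.109]]
 tall [218 249  22  24 407] [229.  260.1] [[0.476, 0.184, 0.079], [0.496, 0.212, 0.105], [0.517, 0.223, 0.109]]
```

View pics/c_top.png

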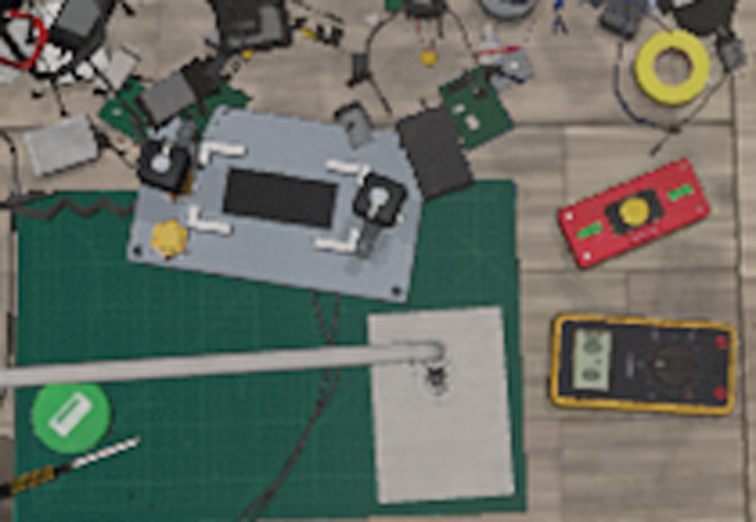

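View pics/c_side.png

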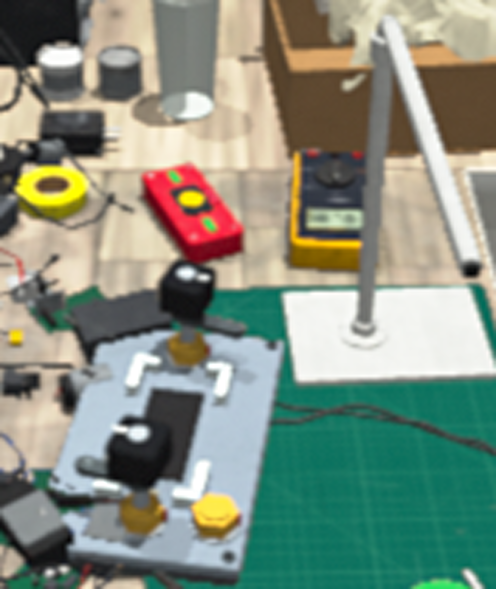

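```bash
python3 - <<'E'
from h import *
a=np.arctan2(.542,.192)
for n in("top","side"):
    d=np.load(f"pics/{n}0.npz")["d"];P=cloud(n,d)
    P=P[d>0]
    r=P[:,0]*np.cos(1.091)+P[:,1]*np.sin(1.091);l=-P[:,0]*np.sin(1.091)+P[:,1]*np.cos(1.091)
    for lo in np.arange(-.15,.75,.06):
        k=(r>lo)&(r<lo+.06)&(abs(l)<.2)&(P[:,2]>.14)&(P[:,2]<1.3)
        k&=~((abs(P[:,0]-.31)<.03)&(P[:,1]<.3))
        if k.sum()>5: print(n,round(lo,2),k.sum(),"z",np.percentile(P[k,2],[1,25,50,75,99]).round(2),"lat",np.percentile(l[k],[2,50,98]).round(2))
E
```

```text
top -0.09 876 z [0.24 0.27 0.3  0.31 0.31] lat [-0.1  -0.02  0.08]
top -0.03 2159 z [0.24 0.29 0.3  0.31 0.31] lat [-0.11 -0.01  0.1 ]
top 0.03 1204 z [0.16 0.26 0.28 0.3  0.31] lat [-0.1   0.    0.13]
top 0.09 784 z [0.69 0.73 0.75 0.77 0.78] lat [0.01 0.01 0.03]
top 0.15 1741 z [0.69 0.75 0.77 0.78 0.78] lat [0.01 0.02 0.06]
top 0.21 2185 z [0.7  0.75 0.76 0.76 0.76] lat [0.02 0.05 0.09]
top 0.27 3024 z [0.69 0.74 0.75 0.75 0.76] lat [0.02 0.06 0.12]
top 0.33 1617 z [0.68 0.72 0.73 0.74 0.75] lat [0.02 0.04 0.09]
top 0.39 92 z [0.68 0.69 0.7  0.71 0.72] lat [0.02 0.02 0.03]
top 0.45 175 z [0.29 0.31 0.33 0.34 0.35] lat [0.06 0.07 0.08]
top 0.51 907 z [0.27 0.36 0.4  0.43 0.47] lat [0.04 0.06 0.1 ]
top 0.57 26 z [0.37 0.38 0.4  0.4  0.4 ] lat [0.04 0.04 0.05]
side -0.09 140 z [0.3  0.31 0.31 0.31 0.31] lat [-0.04 -0.    0.04]
side -0.03 864 z [0.16 0.29 0.31 0.31 0.31] lat [-0.1  -0.03  0.04]
side 0.03 4322 z [0.14 0.2  0.24 0.27 0.31] lat [-0.1  -0.02  0.04]
side 0.51 561 z [0.25 0.45 0.55 0.58 0.61] lat [0.04 0.04 0.07]
side 0.57 13556 z [0.31 0.4  0.48 0.56 0.68] lat [0.03 0.06 0.11]
side 0.63 767 z [0.3  0.32 0.33 0.34 0.35] lat [0.08 0.09 0.1 ]
side 0.75 270 z [0.52 0.52 0.53 0.53 0.53] lat [0.07 0.09 0.09]
```

```bash
python3 -m jog '[0.5,-0.3,0.4,0,0,-0.04,1, 1,-0.7,0.4,0,0,-0.13,1, 1,-0.7,0.4,0,0,-0.2,1, 1,-0.7,0.4,0,0,-0.266,1, 1,-0.7,0.4,0,0,-0.266,1, 1,-0.7,0.4,0,0,-0.266,1, 1,-0.7,0.4,0,0,-0.266,1, 1,-0.7,0.4,0,0,-0.266,1]'
python3 -m jog '[0.4,-1,0,0,0,0,1, 0.4,-1,0,0,0,0,1, 0.4,-1,0,0,0,0,1, 0.4,-1,0,0,0,0,1, 0.4,-1,0,0,0,0,1, 0.4,-1,0,0,0,0,1]'
```

```text
clock: 0.77
tcp_pos: [0.3944, 0.4004, 0.277]
orientation: [0.0, 0.557, 0.83, 0.0]
wrist_force: [-0.5, 0.3, 0.4]
finger_gap: 0.0854
grip_force: 0.0
clock: 1.27
tcp_pos: [0.4725, 0.1984, 0.2759]
orientation: [0.0, 0.555, 0.832, -0.001]
wrist_force: [0.5, 0.3, 0.4]
finger_gap: 0.0854
grip_force: 0.0
```

```bash
python3 -m jog '[0,-1,0,0,0,0,1, 0,-1,0,0,0,0,1, 0,-1,0,0,0,0,1, 0,-1,0,0,0,0,1, 0,-1,0,0,0,0,1, 0,-1,0,0,0,0,1]'
python3 -m jog '[-0.03,-1,-0.8,0,0,0,1, -0.03,-1,-0.8,0,0,0,1, -0.03,-1,-0.8,0,0,0,1, -0.03,-1,-0.8,0,0,0,1, -0.03,-1,-0.8,0,0,0,1, -0.03,-1,-0.8,0,0,0,1, -0.03,-1,-0.8,0,0,0,1]'
python3 - <<'E'
from h import *
for n in("top","side"):
    p,d=eyes.read_camera(n); np.savez(f"pics/{n}1.npz",p=p,d=d)
p=np.load("pics/top1.npz")["p"];q=np.load("pics/side1.npz")["p"]
f=lambda p,u0,u1,v0,v1,k:cv2.resize(p[v0:v1,u0:u1,::-1],None,fx=k,fy=k,interpolation=cv2.INTER_CUBIC)
cv2.imwrite("pics/m1.png",np.hstack([f(p,155,345,130,210,2.4)[:190],f(q,185,325,150,230,2.4)[:190]]))
E
```

```text
clock: 1.77
tcp_pos: [0.4712, -0.0014, 0.276]
orientation: [-0.0, 0.555, 0.832, -0.001]
wrist_force: [1.1, 0.8, -0.1]
finger_gap: 0.0855
grip_force: 0.0
clock: 2.35
tcp_pos: [0.4636, -0.1989, 0.1118]
orientation: [-0.003, 0.555, 0.832, -0.0]
wrist_force: [-0.6, -0.2, -0.8]
finger_gap: 0.0853
grip_force: 0.0
```

View pics/m1.png

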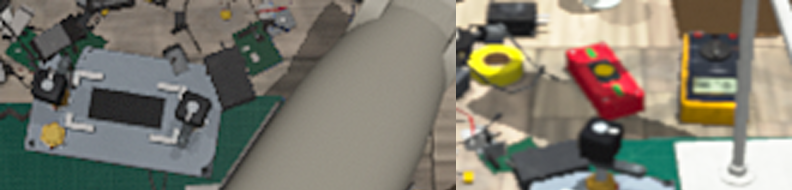

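```bash
python3 - <<'E'
from h import *
for n,(u0,u1,v0,v1) in dict(top=(290,322,168,190),side=(232,262,170,200)).items():
    p=np.load(f"pics/{n}0.npz")["p"];h=cv2.cvtColor(p,cv2.COLOR_RGB2HSV)
    m=np.zeros(h.shape[:2],bool);m[v0:v1,u0:u1]=1
    m&=(h[...,0]>18)&(h[...,0]<35)&(h[...,1]>150)&(h[...,2]>100)
    v,u=np.nonzero(m);print(n,len(u),ray(n,u.mean(),v.mean(),.03).round(4))
# nest and knobs in undisturbed views
K={}
for n,rois in dict(top=dict(nest=(185,232,160,190),L=(164,190,155,180),R=(224,250,165,188)),side=dict(nest=(225,265,225,285),L=(214,245,245,277),R=(232,258,195,222))).items():
    z=np.load(f"pics/{n}0.npz");p,d=z["p"],z["d"];P=cloud(n,d);h=cv2.cvtColor(p,cv2.COLOR_RGB2HSV)
    for k,(u0,u1,v0,v1) in rois.items():
        m=np.zeros(d.shape,bool);m[v0:v1,u0:u1]=1
        if k=="nest":
            w=m&(h[...,2]>200)&(h[...,1]<40)
            kk,l,st,ce=cv2.connectedComponentsWithStats(w.astype(np.uint8))
            for i in range(1,kk):
                if st[i,4]>8:print(n,"white",st[i],ray(n,*ce[i],.036).round(4))
            b=m&(h[...,2]<60);kk,l,st,ce=cv2.connectedComponentsWithStats(b.astype(np.uint8))
            i=1+st[1:,4].argmax();c=cv2.findContours((l==i).astype(np.uint8),0,2)[0][0];r=cv2.minAreaRect(c)
            print(n,"black nest",st[i],ray(n,*r[0],.024).round(4),ray(n,*ce[i],.024).round(4))
        else:
            t=m&(P[...,2]>.1)
            c=max(cv2.findContours(t.astype(np.uint8),0,2)[0],key=cv2.contourArea);r=cv2.minAreaRect(c)
            print(n,k,[ray(n,*q,.108)[:2].round(3).tolist() for q in cv2.boxPoints(r)],ray(n,*r[0],.108).round(4))
E
```

```text
top 39 [ 0.4661 -0.2073  0.03  ]
side 41 [ 0.4663 -0.202   0.03  ]
top black nest [192 167  31  16 371] [0.4819 0.1081 0.024 ] [0.4819 0.1083 0.024 ]
top L [[0.483, 0.22], [0.519, 0.209], [0.506, 0.172], [0.47, 0.184]] [0.4946 0.1961 0.108 ]
top R [[0.454, 0.04], [0.489, 0.025], [0.474, -0.009], [0.439, 0.006]] [0.4641 0.0155 0.108 ]
side white [225 225  12  15  95] [0.5059 0.0394 0.036 ]
side white [254 225  11   6  47] [0.4295 0.0235 0.036 ]
side white [225 232  40  52 611] [0.4485 0.1259 0.036 ]
side white [225 253   7   4  21] [0.5033 0.1223 0.036 ]
side black nest [225 241  25  32 489] [0.4883 0.1179 0.024 ] [0.4848 0.1184 0.024 ]
side L [[0.52, 0.219], [0.512, 0.174], [0.473, 0.193], [0.482, 0.237]] [0.4967 0.2064 0.108 ]
side R [[0.49, 0.04], [0.485, -0.005], [0.444, 0.012], [0.451, 0.056]] [0.4674 0.0263 0.108 ]
```

```bash
python3 -m jog '[0,0,-0.15,0,0,0,1, 0,0,-0.15,0,0,0,1, 0,0,-0.15,0,0,0,1, 0,0,-0.15,0,0,0,1]'
python3 - <<'E'
from h import *
p,d=eyes.read_camera("side");np.savez("pics/side2.npz",p=p,d=d)
crop("pics/s2.png",p,190,310,80,220,4)
E
```

```text
clock: 2.78
tcp_pos: [0.4664, -0.1966, 0.0881]
orientation: [0.0, 0.553, 0.833, 0.0]
wrist_force: [0.1, -0.6, -0.2]
finger_gap: 0.0856
grip_force: 0.0
```

View pics/s2.png

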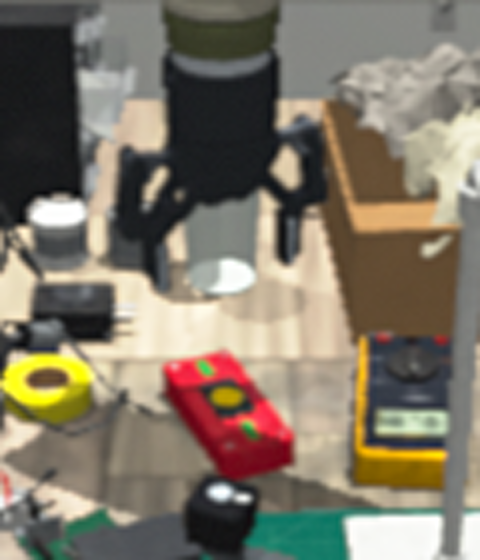

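```bash
python3 -m jog '[0,-0.042,-0.1,0,0,0,1, 0,-0.042,-0.2,0,0,0,1, 0,-0.042,-0.3,0,0,0,1, 0,-0.042,-0.38,0,0,0,1, 0,-0.042,-0.415,0,0,0,1, 0,-0.042,-0.415,0,0,0,1, 0,-0.042,-0.415,0,0,0,1]'
python3 -m jog '[0,0,0,0,0,0,-0.3, 0,0,0,0,0,0,-0.3, 0,0,0,0,0,0,-0.3, 0,0,0,0,0,0,-0.3, 0,0,0,0,0,0,-0.3, 0,0,0,0,0,0,-0.3, 0,0,0,0,0,0,-0.3, 0,0,0,0,0,0,-0.3]' 40
```

```text
clock: 3.42
tcp_pos: [0.4663, -0.2063, 0.0047]
orientation: [0.001, 0.554, 0.832, 0.0]
wrist_force: [0.7, -0.5, -0.2]
finger_gap: 0.0856
grip_force: 0.0
clock: 4.08
tcp_pos: [0.4656, -0.2062, 0.0037]
orientation: [-0.0, 0.554, 0.832, 0.0]
wrist_force: [-0.9, 0.1, -0.1]
finger_gap: 0.0301
grip_force: 0.0
```

```bash
python3 - <<'E'
from h import *
p,d=eyes.read_camera("side");np.savez("pics/side3.npz",p=p,d=d)
crop("pics/s3.png",p,190,310,80,220,4)
E
```

```text
(no output)
```

View pics/s3.png

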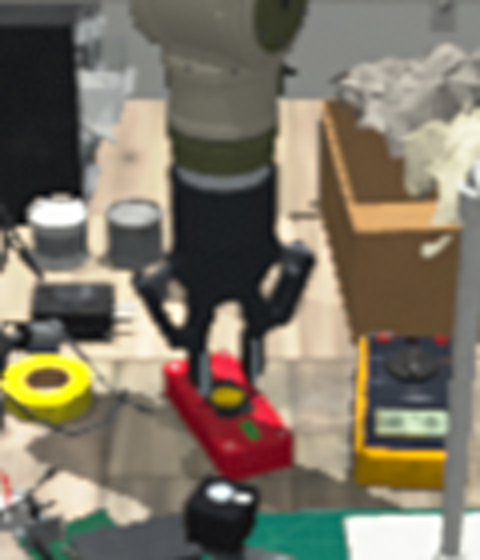

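```bash
python3 - <<'E'
from h import *
s=env.get_state();print(s["tcp_pos"],s["joint_pos"],s["wrist_force"],s["finger_gap"],env.pinch_z)
z=np.load("pics/side3.npz");p,d=z["p"],z["d"];P=cloud("side",d)
for v in range(165,184,1):
    print(v,[f"{c}:{P[v,c,1]:.3f},{P[v,c,2]:.3f},{p[v,c].max()}" for c in (238,240,242,247,252,254)])
E
```

```text
[ 0.46561613 -0.20622296  0.0036838 ] [-5.74730045e-01  3.33157549e-01 -4.34003878e-01  8.03706632e-01
  6.50125685e-05  6.00780885e-01] [-0.61165472 -0.10401378  1.01576261] 0.02976217770161293 0.0187
165 ['238:-0.181,0.090,32', '240:-0.189,0.085,29', '242:-0.324,0.000,187', '247:-0.323,0.001,241', '252:-0.203,0.076,52', '254:-0.202,0.076,69']
166 ['238:-0.186,0.083,31', '240:-0.185,0.084,27', '242:-0.321,-0.002,202', '247:-0.324,-0.004,242', '252:-0.200,0.074,47', '254:-0.203,0.072,77']
167 ['238:-0.186,0.080,28', '240:-0.186,0.080,39', '242:-0.316,-0.002,181', '247:-0.315,-0.002,241', '252:-0.204,0.068,43', '254:-0.212,0.064,77']
168 ['238:0.919,0.779,28', '240:-0.188,0.075,67', '242:-0.193,0.072,159', '247:-0.264,0.027,243', '252:-0.201,0.067,44', '254:-0.199,0.068,78']
169 ['238:-0.188,0.072,27', '240:-0.188,0.072,86', '242:-0.187,0.072,141', '247:-0.263,0.024,245', '252:-0.203,0.063,46', '254:-0.203,0.063,81']
170 ['238:-0.193,0.066,25', '240:-0.188,0.069,90', '242:-0.188,0.069,137', '247:-0.252,0.028,247', '252:-0.204,0.058,46', '254:-0.201,0.060,82']
171 ['238:-0.186,0.067,29
[... 1173 characters left out ...]
0.204,0.028,121', '242:-0.201,0.030,79', '247:-0.204,0.027,182', '252:-0.207,0.025,95', '254:-0.205,0.027,190']
180 ['238:-0.197,0.028,143', '240:-0.201,0.026,119', '242:-0.199,0.027,65', '247:-0.195,0.030,149', '252:-0.194,0.030,107', '254:-0.193,0.031,208']
181 ['238:-0.196,0.026,134', '240:-0.196,0.026,113', '242:-0.193,0.028,85', '247:-0.189,0.031,93', '252:-0.195,0.026,74', '254:-0.194,0.027,215']
182 ['238:-0.193,0.024,138', '240:-0.192,0.025,127', '242:-0.190,0.026,118', '247:-0.186,0.029,42', '252:-0.186,0.029,82', '254:-0.190,0.026,228']
183 ['238:-0.186,0.026,120', '240:-0.184,0.027,128', '242:-0.183,0.028,129', '247:-0.186,0.025,33', '252:-0.186,0.026,135', '254:-0.185,0.026,242']
```

```bash
python3 -m jog '[0,0,0.05,0,0,0,1, 0,0,0.05,0,0,0,1, 0,0,0.05,0,0,0,1, 0,0,0.05,0,0,0,1, 0,0,0.05,0,0,0,1, 0,0,0.05,0,0,0,1]'
cat >> h.py <<'E'
def tips(tag,x,y):
    p,d=eyes.read_camera("side");np.savez(f"pics/{tag}.npz",p=p,d=d);P=cloud("side",d)
    m=(d>0)&(abs(P[...,0]-x)<.07)&(abs(P[...,1]-y)<.04)&(p.max(-1)<170)&(P[...,2]<.16)
    for a in(-1,1):
        k=m&((P[...,0]-x)*a>.005)&(P[...,2]>.033)
        Q=P[k];lo=np.percentile(Q[:,2],1);T=Q[Q[:,2]<lo+.012]
        print("finger",a,"lowest",np.sort(Q[:,2])[[0,3,8]].round(3),"x",np.percentile(T[:,0],[5,50,95]).round(3),"y",np.percentile(T[:,1],[5,50,95]).round(3))
    return p,P
E
python3 - <<'E'
from h import *
print(env.get_state()["tcp_pos"])
tips("s4",.466,-.206)
E
```

```text
clock: 4.63
tcp_pos: [0.4656, -0.2062, 0.0136]
orientation: [-0.0, 0.554, 0.832, 0.0]
wrist_force: [-0.1, -1.4, 0.5]
finger_gap: 0.0853
grip_force: 0.0
[ 0.46555853 -0.20617577  0.01361013]
finger -1 lowest [0.062 0.065 0.068] x [0.415 0.425 0.432] y [-0.232 -0.22  -0.212]
finger 1 lowest [0.065 0.066 0.069] x [0.505 0.511 0.52 ] y [-0.186 -0.18  -0.174]
```

```bash
python3 -m jog '[0,0,-0.08,0,0,0,1, 0,0,-0.14,0,0,0,1, 0,0,-0.18,0,0,0,1, 0,0,-0.21,0,0,0,1, 0,0,-0.21,0,0,0,1, 0,0,-0.21,0,0,0,1]'
python3 - <<'E'
from h import *
print(env.get_state()["wrist_force"],env.get_state()["tcp_pos"])
p,P=tips("s5",.466,-.206)
E
```

```text
clock: 5.18
tcp_pos: [0.4655, -0.2061, -0.0285]
orientation: [-0.0, 0.554, 0.832, 0.0]
wrist_force: [-0.3, 0.7, -0.0]
finger_gap: 0.0852
grip_force: 0.0
[-0.3083187   0.74887005 -0.00880897] [ 0.46548366 -0.20610953 -0.0284592 ]
finger -1 lowest [0.033 0.034 0.036] x [0.415 0.423 0.432] y [-0.231 -0.218 -0.21 ]
finger 1 lowest [0.033 0.035 0.037] x [0.503 0.512 0.521] y [-0.188 -0.178 -0.175]
```

```bash
python3 -m jog '[0,0,-0.03,0,0,0,1, 0,0,-0.03,0,0,0,1, 0,0,-0.03,0,0,0,0.4, 0,0,-0.03,0,0,0,0.2, 0,0,-0.03,0,0,0,0, 0,0,-0.03,0,0,0,0, 0,0,-0.03,0,0,0,0, 0,0,-0.03,0,0,0,0, 0,0,-0.03,0,0,0,0]' 40
python3 - <<'E'
from h import *
p,P=tips("s6",.466,-.206)
crop("pics/s6.png",p,200,300,100,210,4)
E
```

```text
clock: 5.98
tcp_pos: [0.4657, -0.2064, -0.0339]
orientation: [0.0, 0.554, 0.832, -0.0]
wrist_force: [-2.3, 0.2, 5.5]
finger_gap: 0.0553
grip_force: 43.9
finger -1 lowest [0.033 0.035 0.037] x [0.429 0.438 0.446] y [-0.226 -0.213 -0.205]
finger 1 lowest [0.034 0.034 0.037] x [0.489 0.498 0.506] y [-0.189 -0.183 -0.18 ]
```

View pics/s6.png

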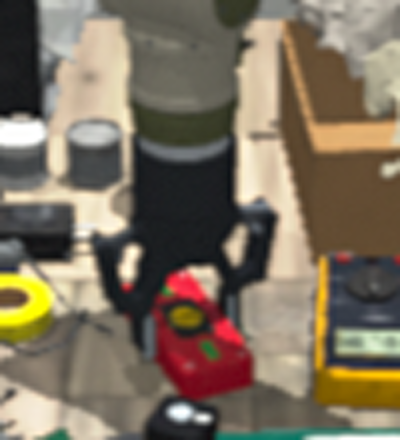

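```bash
python3 -m jog '[0,0,0.1,0,0,0,0, 0,0,0.3,0,0,0,0, 0,0,0.5,0,0,0,0, 0,0,0.7,0,0,0,0, 0,0,0.9,0,0,0,0, 0,0,1,0,0,0,0, 0,0,1,0,0,0,0]' 40
python3 - <<'E'
from h import *
P=cloud("side",np.load("pics/s6.npz")["d"]);d=np.load("pics/s6.npz")["d"];P=P[d>0]
a=-.5747;r=P[:,0]*np.cos(a)+P[:,1]*np.sin(a);l=-P[:,0]*np.sin(a)+P[:,1]*np.cos(a)
for lo in np.arange(0,.62,.04):
    k=(r>lo)&(r<lo+.04)&(abs(l)<.15)&(P[:,2]>.1)&~((abs(P[:,0]-.31)<.04)&(P[:,1]>-.07))
    if k.sum()>5:print(round(lo,2),k.sum(),np.percentile(P[k,2],[1,5,50,99]).round(3),np.percentile(l[k],[2,98]).round(3))
E
```

```text
clock: 6.62
tcp_pos: [0.4685, -0.2079, 0.1707]
orientation: [0.004, 0.554, 0.832, 0.0]
wrist_force: [0.7, -0.4, -1.9]
finger_gap: 0.0548
grip_force: 44.3
0.0 69 [0.289 0.291 0.308 0.31 ] [-0.098  0.01 ]
0.28 13 [0.544 0.544 0.547 0.551] [0.085 0.117]
0.32 308 [0.511 0.516 0.537 0.552] [0.073 0.14 ]
0.36 510 [0.102 0.48  0.516 0.548] [-0.146  0.137]
0.4 770 [0.102 0.112 0.485 0.541] [-0.144  0.134]
0.44 2679 [0.103 0.118 0.344 0.524] [-0.132  0.13 ]
0.48 2085 [0.103 0.111 0.321 0.502] [0.072 0.133]
0.52 835 [0.101 0.107 0.337 0.478] [0.096 0.136]
```

```bash
python3 -m jog '[0.02,0.15,0,0,0,-0.02,0, 0.04,0.35,0,0,0,-0.05,0, 0.07,0.55,0,0,0,-0.08,0, 0.07,0.75,0,0,0,-0.11,0, 0.07,0.95,0,0,0,-0.14,0, 0.07,1,0,0,0,-0.179,0, 0.07,1,0,0,0,-0.179,0, 0.07,1,0,0,0,-0.179,0]' 40
python3 -m jog '[0,0.15,0,0,0,0,0, 0,0.35,0,0,0,0,0, 0,0.5,-0.2,0,0,0,0, 0,0.5725,-0.3,0,0,0,0, 0,0.5725,-0.45,0,0,0,0, 0,0.5725,-0.45,0,0,0,0, 0,0.5725,-0.45,0,0,0,0, 0,0.5725,-0.45,0,0,0,0]' 40
python3 - <<'E'
from h import *
print(env.get_state()["tcp_pos"])
for n in("top","side"):
    p,d=eyes.read_camera(n);np.savez(f"pics/{n}7.npz",p=p,d=d)
p=np.load("pics/top7.npz")["p"];q=np.load("pics/side7.npz")["p"]
f=lambda p,u0,u1,v0,v1,k:cv2.resize(p[v0:v1,u0:u1,::-1],None,fx=k,fy=k,interpolation=cv2.INTER_CUBIC)
cv2.imwrite("pics/m7.png",np.hstack([f(p,150,260,120,230,3.6),f(q,200,290,180,290,3.6)]))
E
```

```text
clock: 7.28
tcp_pos: [0.4787, -0.0054, 0.164]
orientation: [-0.001, 0.762, 0.647, -0.001]
wrist_force: [0.2, -0.0, -3.0]
finger_gap: 0.0552
grip_force: 44.1
clock: 7.95
tcp_pos: [0.4805, 0.107, 0.0765]
orientation: [0.0, 0.764, 0.645, 0.0]
wrist_force: [0.5, -0.4, -2.0]
finger_gap: 0.0552
grip_force: 44.5
[0.48047895 0.10703526 0.0764896 ]
```

View pics/m7.png

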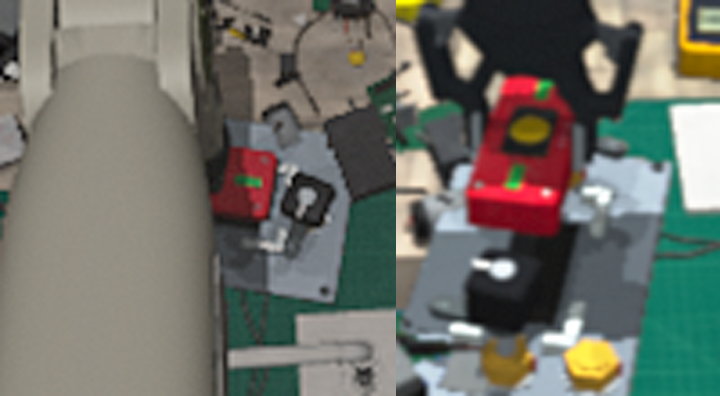

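```bash
python3 - <<'E'
from h import *
c,s=np.cos(-.168),np.sin(-.168)
def local(q,o=(.48,.107)):
    dx,dy=q[0]-o[0],q[1]-o[1];return np.array([c*dx+s*dy,-s*dx+c*dy])
for n,(u0,u1,v0,v1) in dict(top=(182,232,156,192),side=(222,266,222,282)).items():
    z=np.load(f"pics/{n}0.npz");p=z["p"];g=p.min(-1).astype(int)
    sub=p[v0:v1,u0:u1].astype(int);sat=sub.max(-1)-sub.min(-1)
    w=((sub.min(-1)>185)).astype(np.uint8)
    k,l,st,ce=cv2.connectedComponentsWithStats(w)
    for i in range(1,k):
        if st[i,4]<6:continue
        v,u=np.nonzero(l==i);Q=np.array([local(ray(n,a+u0,b+v0,.036)) for a,b in zip(u,v)])
        print(n,st[i],"lx",(Q[:,0].min()*1e3).round(1),(Q[:,0].max()*1e3).round(1),"ly",(Q[:,1].min()*1e3).round(1),(Q[:,1].max()*1e3).round(1))
    b=(sub.max(-1)<55).astype(np.uint8);k,l,st,ce=cv2.connectedComponentsWithStats(b)
    i=1+st[1:,4].argmax();v,u=np.nonzero(l==i);Q=np.array([local(ray(n,a+u0,b+v0,.024)) for a,b in zip(u,v)])
    print(n,"pad",st[i],np.percentile(Q,[2,98],axis=0).round(4).tolist())
p=np.load("pics/side7.npz")["p"];h=cv2.cvtColor(p,cv2.COLOR_RGB2HSV)
m=np.zeros(h.shape[:2],bool);m[205:225,222:250]=1
m&=(h[...,0]>18)&(h[...,0]<35)&(h[...,1]>150)&(h[...,2]>60)
v,u=np.nonzero(m);print(len(u),[(zz,local(ray("side",u.mean(),v.mean(),zz)).round(4)) for zz in(.140,.143)], local(env.get_state()["tcp_pos"]))
# level outline right end in top7
p=np.load("pics/top7.npz")["p"];h=cv2.cvtColor(p,cv2.COLOR_RGB2HSV)
m=np.zeros(h.shape[:2],bool);m[155:190,205:232]=1
m&=((h[...,0]<8)|(h[...,0]>172))&(h[...,1]>140)
v,u=np.nonzero(m);Q=np.array([local(ray("top",a,b,.139)) for a,b in zip(u,v)]);print("level in top",np.percentile(Q,[0,2,98,100],axis=0).round(4).tolist())
E
```

```text
top [ 4  4 11  5 17] lx 22.6 38.4 ly 42.3 73.7
top [39  9  8  2  8] lx 35.3 38.0 ly -60.7 -38.2
top [ 1 22 10  6 17] lx -35.4 -22.7 ly 42.4 73.2
top [36 31 10  2 11] lx -34.9 -29.8 ly -69.2 -40.7
top pad [ 10  11  31  16 368] [[-0.0172, -0.0443], [0.0207, 0.0471]]
side [33  3 11  4 26] lx -48.6 -23.4 ly -100.0 -87.6
side [ 3  6 12 12 67] lx 19.7 42.4 ly -74.6 -32.1
side [30 10  8 11 57] lx -39.2 -19.9 ly -70.4 -32.5
side [13 15 14  3 26] lx -14.8 16.9 ly -46.0 -38.0
side [ 0 17 10 11 53] lx 22.2 47.1 ly -30.9 4.2
side [28 27  3  3  6] lx -30.9 -26.8 ly -7.4 0.2
side [ 0 30 10  5 26] lx 14.2 37.0 ly 13.8 25.1
side [18 41 14 14 92] lx -41.5 -17.3 ly 38.7 80.1
side [30 51 13  8 22] lx -71.9 -43.5 ly 68.2 86.6
side [19 58  5  2  8] lx -32.6 -23.5 ly 93.3 97.3
side pad [  0  19  28  32 468] [[-0.0167, -0.0395], [0.0333, 0.0594]]
70 [(0.14, array([0.0013, 0.0038])), (0.143, array([0.0005, 0.0075]))] [0.00151723 0.00053958]
level in top [[-0.0302, -0.064], [-0.0268, -0.0634], [0.0263, -0.0217], [0.0273, -0.0185]]
```

```bash
python3 -m jog '[0.002,0.0075,-0.1,0,0,0,0, 0.002,0.0075,-0.2,0,0,0,0, 0.002,0.0075,-0.28,0,0,0,0, 0.002,0.0075,-0.34,0,0,0,0, 0.002,0.0075,-0.36,0,0,0,0, 0.002,0.0075,-0.36,0,0,0,0, 0.002,0.0075,-0.36,0,0,0,0]' 40
python3 -m jog '[0,0,-0.02,0,0,0,0, 0,0,-0.04,0,0,0,0, 0,0,-0.055,0,0,0,0, 0,0,-0.055,0,0,0,0, 0,0,-0.055,0,0,0,0]' 40
```

```text
clock: 8.63
tcp_pos: [0.4813, 0.1094, 0.005]
orientation: [0.001, 0.764, 0.645, 0.001]
wrist_force: [0.7, -0.1, -2.8]
finger_gap: 0.0556
grip_force: 44.5
clock: 9.05
tcp_pos: [0.4798, 0.1098, -0.0074]
orientation: [-0.0, 0.764, 0.646, -0.0]
wrist_force: [0.5, -0.5, -2.7]
finger_gap: 0.0555
grip_force: 44.6
```

```bash
python3 -m jog '[0,0,-0.006,0,0,0,0, 0,0,-0.012,0,0,0,0, 0,0,-0.012,0,0,0,0, 0,0,-0.012,0,0,0,0]' 40
```

```text
clock: 9.38
tcp_pos: [0.48, 0.1098, -0.0097]
orientation: [-0.0, 0.764, 0.646, -0.0]
wrist_force: [0.3, 0.8, -3.0]
finger_gap: 0.0549
grip_force: 44.6
```

```bash
python3 -m jog '[0,0,-0.008,0,0,0,0, 0,0,-0.008,0,0,0,0, 0,0,-0.008,0,0,0,0]' 40
python3 - <<'E'
from h import *
p,d=eyes.read_camera("side");P=cloud("side",d);h=cv2.cvtColor(p,cv2.COLOR_RGB2HSV)
m=((h[...,0]<8)|(h[...,0]>172))&(h[...,1]>150)&(abs(P[...,0]-.48)<.06)&(abs(P[...,1]-.11)<.09)&(P[...,2]>.04)
print(m.sum(),np.percentile(P[m][:,2],[10,50,90]).round(4),np.median(P[m],0))
E
```

```text
clock: 9.63
tcp_pos: [0.4802, 0.1098, -0.0099]
orientation: [0.0, 0.764, 0.646, 0.0]
wrist_force: [-3.8, -0.7, 9.7]
finger_gap: 0.055
grip_force: 46.2
315 [0.0479 0.0503 0.0526] [0.47260688 0.12124063 0.05032387]
```

```bash
python3 -m jog '[0,0,0.005,0,0,0,0.5, 0,0,0.005,0,0,0,0.8, 0,0,0.005,0,0,0,0.8, 0,0,0.005,0,0,0,0.8, 0,0,0.005,0,0,0,0.8]' 40
python3 -m jog '[0,0,0.1,0,0,0,0.8, 0,0,0.3,0,0,0,0.8, 0,0,0.5,0,0,0,0.8, 0,0,0.7,0,0,0,1, 0,0,0.9,0,0,0,1, 0,0,0.9,0,0,0,1, 0,0,0.9,0,0,0,1]' 
python3 - <<'E'
from h import *
print(env.get_state()["tcp_pos"])
p,d=eyes.read_camera("side");np.savez("pics/side9.npz",p=p,d=d);P=cloud("side",d);h=cv2.cvtColor(p,cv2.COLOR_RGB2HSV)
m=((h[...,0]<8)|(h[...,0]>172))&(h[...,1]>150)&(abs(P[...,0]-.48)<.06)&(abs(P[...,1]-.11)<.09)&(P[...,2]>.043)
print(m.sum(),np.percentile(P[m],[2,10,50,90,98],axis=0).round(4).tolist())
E
```

```text
clock: 10.1
tcp_pos: [0.4801, 0.1098, -0.0104]
orientation: [0.0, 0.764, 0.646, 0.0]
wrist_force: [-1.0, -0.4, 0.6]
finger_gap: 0.0767
grip_force: 0.0
clock: 10.68
tcp_pos: [0.4823, 0.1099, 0.1725]
orientation: [0.002, 0.764, 0.646, 0.002]
wrist_force: [0.1, -0.6, -0.3]
finger_gap: 0.0854
grip_force: 0.0
[0.48227075 0.10989963 0.1724664 ]
428 [[0.4489, 0.0516, 0.045], [0.4557, 0.0614, 0.0478], [0.4679, 0.0985, 0.0503], [0.4973, 0.1673, 0.0527], [0.5031, 0.1789, 0.0539]]
```

```bash
python3 -m jog '[0.04,0.2,0,0,0,0.04,1, 0.08,0.4425,0,0,0,0.08,1, 0.08,0.4425,0,0,0,0.12,1, 0.08,0.4425,0,0,0,0.16,1, 0.08,0.4425,0,0,0,0.2,1, 0.08,0.4425,0,0,0,0.24,1, 0.08,0.4425,0,0,0,0.28,1, 0.08,0.4425,0,0,0,0.32,1, 0.08,0.4425,0,0,0,0.36,1, 0.08,0.4425,0,0,0,0.4,1, 0.08,0.4425,0,0,0,0.44,1, 0.08,0.4425,0,0,0,0.48,1]'
python3 -m jog '[0,0,-0.1,0,0,0,1, 0,0,-0.2,0,0,0,1, 0,0,-0.3,0,0,0,1, 0,0,-0.4,0,0,0,1, 0,0,-0.4,0,0,0,1, 0,0,-0.4,0,0,0,1]'
python3 - <<'E'
from h import *
s=env.get_state();print(s["tcp_pos"],s["joint_pos"][5])
# level check from side, flatness
p,d=eyes.read_camera("side");np.savez("pics/side10.npz",p=p,d=d);P=cloud("side",d)
m=(d>0)&(abs(P[...,0]-s["tcp_pos"][0])<.05)&(abs(P[...,1]-s["tcp_pos"][1])<.09)&(P[...,2]>.075)&(p.max(-1)<120)
Q=P[m]
for lo in np.arange(.08,.2,.01):
    k=(Q[:,2]>lo)&(Q[:,2]<lo+.01)
    if k.sum()>3:print(lo.round(2),k.sum(),"x",np.percentile(Q[k,0],[2,50,98]).round(3),"y",np.percentile(Q[k,1],[2,25,50,75,98]).round(3))
E
```

```text
clock: 11.73
tcp_pos: [0.4945, 0.1979, 0.1671]
orientation: [-0.002, 0.116, 0.993, -0.001]
wrist_force: [0.7, 0.7, -0.1]
finger_gap: 0.0852
grip_force: 0.0
clock: 12.23
tcp_pos: [0.4936, 0.1976, 0.0872]
orientation: [-0.003, 0.119, 0.993, -0.001]
wrist_force: [0.5, 1.7, 0.6]
finger_gap: 0.0855
grip_force: 0.0
[0.49356302 0.19764143 0.08719918] 0.467660979760655
0.08 67 x [0.477 0.497 0.518] y [0.2   0.213 0.217 0.22  0.223]
0.09 70 x [0.476 0.496 0.517] y [0.198 0.213 0.217 0.221 0.224]
0.1 150 x [0.476 0.49  0.513] y [0.187 0.198 0.21  0.217 0.223]
0.13 16 x [0.478 0.492 0.511] y [0.154 0.157 0.202 0.247 0.248]
0.14 60 x [0.474 0.496 0.513] y [0.155 0.158 0.247 0.25  0.254]
0.15 63 x [0.474 0.497 0.514] y [0.155 0.158 0.247 0.252 0.255]
0.16 48 x [0.474 0.497 0.514] y [0.155 0.158 0.247 0.252 0.255]
0.17 20 x [0.471 0.479 0.497] y [0.15  0.155 0.157 0.182 0.255]
0.18 89 x [0.467 0.506 0.521] y [0.137 0.249 0.259 0.27  0.273]
0.19 93 x [0.471 0.5   0.521] y [0.167 0.243 0.261 0.267 0.272]
```

```bash
python3 -m jog '[0.0125,0.0075,-0.08,0,0,0,1, 0.0125,0.0075,-0.16,0,0,0,1, 0.0125,0.0075,-0.221,0,0,0,1, 0.0125,0.0075,-0.221,0,0,0,1, 0.0125,0.0075,-0.221,0,0,0,0.3]' 20
python3 -m jog '[0,0,0,0,0,0,0, 0,0,0,0,0,0,-0.1, 0,0,0,0,0,0,-0.2, 0,0,0,0,0,0,-0.3, 0,0,0,0,0,0,-0.3, 0,0,0,0,0,0,-0.3]' 20
python3 -c "
from h import *
s=env.get_state();print(s['tcp_pos'],s['wrist_force'],s['ft_torque'],s['joint_pos'][5])"
```

```text
clock: 12.7
tcp_pos: [0.4987, 0.1998, 0.0461]
orientation: [-0.0, 0.119, 0.993, 0.0]
wrist_force: [-0.2, 0.1, 0.2]
finger_gap: 0.0753
grip_force: 0.0
clock: 13.2
tcp_pos: [0.4993, 0.1992, 0.047]
orientation: [0.001, 0.119, 0.993, -0.0]
wrist_force: [-0.8, -3.2, 4.9]
finger_gap: 0.0395
grip_force: 20.3
[0.49934917 0.199159   0.04696087] [-0.7901302  -3.23838509  4.9441207 ] [-0.56263403  0.20931352 -0.20584852] 0.4696710305502599
```

```bash
python3 -m jog '[-0.0125,0,0,0,0,0,-0.3, -0.0125,0,0,0,0,0,-0.3, -0.0125,0,0,0,0,0,-0.3]' 20
python3 - <<'E'
from h import *
s=env.get_state();print(s['tcp_pos'],s['wrist_force'],s['ft_torque'],s['finger_gap'])
p,d=eyes.read_camera("side");np.savez("pics/side11.npz",p=p,d=d)
for n in range(3):
    eyes.read_camera("top");s=env.get_state();print(s['wrist_force'].round(2),s['ft_torque'].round(3))
E
```

```text
clock: 13.45
tcp_pos: [0.4984, 0.1992, 0.047]
orientation: [0.002, 0.119, 0.993, -0.0]
wrist_force: [3.5, -4.7, 3.7]
finger_gap: 0.0392
grip_force: 20.1
[0.49843791 0.19916403 0.04703132] [ 3.49723121 -4.73279464  3.69774768] [-0.83078158 -0.5569377  -0.08720319] 0.03922471169408669
[ 2.61 -5.13  4.85] [-0.877 -0.64  -0.177]
[ 2.77 -4.03  4.03] [-0.883 -0.579 -0.144]
[ 2.89 -3.46  4.73] [-0.879 -0.594 -0.071]
```

```bash
cat > t.py <<'E'
from h import *
T=[];F=[]
for i in range(4):
    if i: eyes.read_camera("top")
    s=env.get_state();T.append(s['ft_torque'][2]);F.append(s['wrist_force'])
o=s["orientation"];az=np.arctan2(2*o[2]**2-1,2*o[1]*o[2])
print("Tz",np.round(T,3),np.mean(T).round(3),"F",np.mean(F,0).round(1),"az",az.round(3),"gap",s["finger_gap"].round(4),s["tcp_pos"].round(4))
E
python3 -m jog '[0,0,-0.001,0,0,-0.016,-0.3, 0,0,-0.002,0,0,-0.032,-0.3, 0,0,-0.003,0,0,-0.048,-0.3, 0,0,-0.003,0,0,-0.048,-0.3]' 20; python3 t.py
```

```text
clock: 13.98
tcp_pos: [0.4983, 0.1988, 0.0464]
orientation: [0.002, 0.195, 0.981, -0.0]
wrist_force: [3.6, -6.0, 4.6]
finger_gap: 0.0393
grip_force: 19.4Traceback (most recent call last):
  File "t.py", line 7, in <module>
    print("Tz",np.round(T,3),np.mean(T).round(3),"F",np.mean(F,0).round(1),"az",az.round(3),"gap",s["finger_gap"].round(4),s["tcp_pos"].round(4))
                                                                                                  ^^^^^^^^^^^^^^^^^^^^^
AttributeError: 'float' object has no attribute 'round'
```

```bash
sed -i 's/s\["finger_gap"\].round(4)/round(s["finger_gap"],4)/' t.py; python3 t.py
python3 -m jog '[0,0,-0.001,0,0,-0.016,-0.3, 0,0,-0.002,0,0,-0.032,-0.3, 0,0,-0.002,0,0,-0.032,-0.3]' 20; python3 t.py
```

```text
Tz [-0.09  -0.07  -0.089 -0.092] -0.085 F [ 3.3 -4.7  4.3] az 1.181 gap 0.0393 [0.4983 0.1988 0.0464]
clock: 14.53
tcp_pos: [0.4983, 0.1987, 0.046]
orientation: [0.002, 0.244, 0.97, -0.0]
wrist_force: [1.6, -5.2, 4.5]
finger_gap: 0.0394
grip_force: 19.1
Tz [-0.022 -0.016 -0.013  0.03 ] -0.006 F [ 2.2 -5.5  5.3] az 1.081 gap 0.0392 [0.4983 0.1987 0.046 ]
```

```bash
python3 -m jog '[0,0,-0.001,0,0,-0.013,-0.3, 0,0,-0.002,0,0,-0.026,-0.3, 0,0,-0.002,0,0,-0.026,-0.3]' 20; python3 t.py
```

```text
clock: 14.93
tcp_pos: [0.4983, 0.1986, 0.0457]
orientation: [0.002, 0.283, 0.959, -0.0]
wrist_force: [1.7, -5.6, 5.9]
finger_gap: 0.0391
grip_force: 19.2
Tz [0.062 0.02  0.062 0.025] 0.042 F [ 2.2 -5.7  5.6] az 0.999 gap 0.0394 [0.4983 0.1986 0.0457]
```

```bash
python3 - <<'E'
from h import *
# knob/toe angle: compare side pics: toe (grey) points around left screw at z .055-.07
for t in("side10","side11","now"):
    if t=="now": p,d=eyes.read_camera("side");np.savez("pics/side12.npz",p=p,d=d)
    else: z=np.load(f"pics/{t}.npz");p,d=z["p"],z["d"]
    P=cloud("side",d);Q=P-np.array([.4972,.1989,0]);r=np.hypot(Q[...,0],Q[...,1])
    m=(d>0)&(P[...,2]>.058)&(P[...,2]<.073)&(r>.027)&(r<.052)&(Q[...,0]>-.01)
    a=np.arctan2(Q[m][:,1],Q[m][:,0]);print(t,m.sum(),np.percentile(a,[10,50,90]).round(3),np.median(p[m],0))
E
```

```text
side10 58 [-0.421 -0.206 -0.102] [64. 70. 71.]
side11 59 [-0.419 -0.214 -0.095] [68. 74. 75.]
now 14 [-0.527 -0.482 -0.445] [84.5 93.  99. ]
```

```bash
python3 -m jog '[0,0,-0.001,0,0,-0.013,-0.3, 0,0,-0.002,0,0,-0.026,-0.3, 0,0,-0.002,0,0,-0.026,-0.3]' 20; python3 t.py
```

```text
clock: 15.38
tcp_pos: [0.4979, 0.1993, 0.0454]
orientation: [0.002, 0.322, 0.947, 0.0]
wrist_force: [1.7, -2.8, 7.4]
finger_gap: 0.0378
grip_force: 20.1
Tz [ 0.026  0.006  0.015 -0.004] 0.011 F [ 1.1 -3.2  6.9] az 0.918 gap 0.0383 [0.4979 0.1992 0.0454]
```

```bash
python3 -m jog '[0,0,-0.001,0,0,-0.02,-0.3, 0,0,-0.002,0,0,-0.04,-0.3, 0,0,-0.002,0,0,-0.04,-0.3]' 20; python3 t.py
```

```text
clock: 15.78
tcp_pos: [0.4978, 0.1993, 0.0451]
orientation: [0.002, 0.381, 0.925, 0.0]
wrist_force: [0.3, -4.1, 7.7]
finger_gap: 0.0378
grip_force: 21.2
Tz [0.096 0.136 0.036 0.098] 0.092 F [ 0.8 -3.8  8. ] az 0.792 gap 0.0379 [0.4979 0.1993 0.0451]
```

```bash
python3 -m jog '[0,0,-0.001,0,0,-0.015,-0.3, 0,0,-0.002,0,0,-0.02,-0.3, 0,0,-0.002,0,0,-0.02,-0.3]' 20; python3 t.py
```

```text
clock: 16.18
tcp_pos: [0.498, 0.1993, 0.0449]
orientation: [0.002, 0.409, 0.913, 0.0]
wrist_force: [0.3, -4.0, 9.2]
finger_gap: 0.0377
grip_force: 21.8
Tz [0.137 0.123 0.169 0.123] 0.138 F [ 0.5 -4.3  9.5] az 0.73 gap 0.0381 [0.498  0.1993 0.0449]
```

```bash
python3 - <<'E'
from h import *
for t in("side10","side12","now"):
    if t=="now": p,d=eyes.read_camera("side");np.savez("pics/side13.npz",p=p,d=d)
    else: z=np.load(f"pics/{t}.npz");p,d=z["p"],z["d"]
    P=cloud("side",d);Q=P-np.array([.4972,.1989,0]);r=np.hypot(Q[...,0],Q[...,1])
    for lo,hi in((.056,.074),(.077,.1)):
        m=(d>0)&(P[...,2]>lo)&(P[...,2]<hi)&(r>.015)&(r<.055)&(abs(Q[...,0])<.06)
        if hi<.08: m&=(r>.024)
        a=np.arctan2(Q[m][:,1],Q[m][:,0]);H,e=np.histogram(a,np.arange(-3.2,3.3,.2))
        print(t,lo,[(round(e[i],1),int(H[i])) for i in range(len(H)) if H[i]>2])
p=np.load("pics/side13.npz")["p"];q=np.load("pics/side10.npz")["p"]
f=lambda p:cv2.resize(p[225:290,200:265,::-1],None,fx=6,fy=6,interpolation=cv2.INTER_CUBIC)
cv2.imwrite("pics/m13.png",np.hstack([f(q),f(p)]))
E
```

```text
side10 0.056 [(np.float64(-0.6), 9), (np.float64(-0.4), 27), (np.float64(-0.2), 28)]
side10 0.077 [(np.float64(-3.2), 5), (np.float64(0.4), 7), (np.float64(0.6), 15), (np.float64(0.8), 13), (np.float64(1.0), 12), (np.float64(1.2), 13), (np.float64(1.4), 13), (np.float64(1.6), 17), (np.float64(1.8), 16), (np.float64(2.0), 14), (np.float64(2.2), 5), (np.float64(2.4), 3), (np.float64(2.6), 5), (np.float64(2.8), 8)]
side12 0.056 [(np.float64(-0.6), 14)]
side12 0.077 [(np.float64(0.8), 11), (np.float64(1.0), 18), (np.float64(1.2), 18), (np.float64(1.4), 17), (np.float64(1.6), 20), (np.float64(1.8), 12), (np.float64(2.0), 12), (np.float64(2.2), 10), (np.float64(2.4), 7), (np.float64(2.6), 10), (np.float64(2.8), 11), (np.float64(3.0), 6)]
now 0.056 []
now 0.077 [(np.float64(-2.8), 4), (np.float64(0.4), 5), (np.float64(0.6), 4), (np.float64(0.8), 18), (np.float64(1.0), 21), (np.float64(1.2), 15), (np.float64(1.4), 18), (np.float64(1.6), 21), (np.float64(1.8), 9), (np.float64(2.0), 15), (np.float64(2.2), 10), (np.float64(2.4), 14), (np.float64(2.6), 14), (np.float64(2.8), 10)]
```

View pics/m13.png

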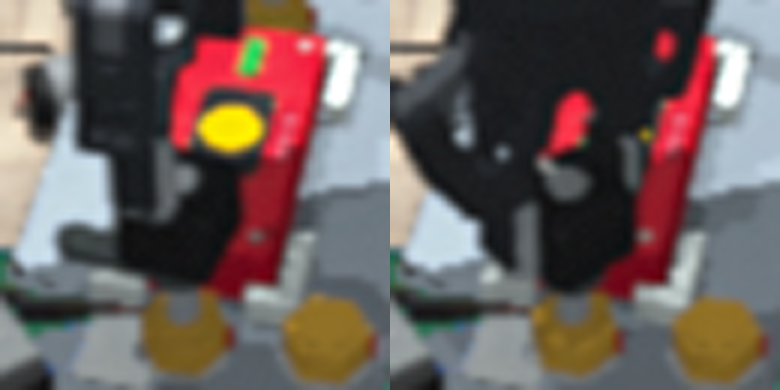

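```bash
python3 - <<'E'
from h import *
for t in("side0","side10","side12","side13"):
    p=np.load(f"pics/{t}.npz")["p"].astype(float)
    red=np.clip(p[...,0]-1.6*p[...,1]-15,0,None)
    for nm,(u0,u1,v0,v1) in dict(L=(234,244,276,286),spare=(258,268,276,292)).items():
        w=red[v0:v1,u0:u1];v,u=np.mgrid[v0:v1,u0:u1];print(t,nm,w.sum().round(),((w*u).sum()/w.sum()).round(2),((w*v).sum()/w.sum()).round(2))
a=np.load("pics/side0.npz")["p"].astype(int);
for t in ("side10","side13"):
    b=np.load(f"pics/{t}.npz")["p"].astype(int)
    print(t,"collar diff",abs(a-b)[274:288,224:238].mean().round(2),"spare",abs(a-b)[274:288,247:262].mean().round(2))
E
python3 t.py
```

```text
side0 L 0.0 nan nan
side0 spare 0.0 nan nan
side10 L 6.0 238.0 281.0
side10 spare 0.0 nan nan
side12 L 4.0 238.0 281.0
side12 spare 0.0 nan nan
side13 L 0.0 nan nan
side13 spare 0.0 nan nan
side10 collar diff 16.15 spare 68.66
side13 collar diff 16.59 spare 66.03
Tz [0.223 0.13  0.122 0.099] 0.144 F [ 0.9 -3.7  9.5] az 0.73 gap 0.0382 [0.498  0.1993 0.045 ]<stdin>:6: RuntimeWarning: invalid value encountered in scalar divide
```

```bash
python3 -m jog '[0,0,0,0,0,0,0.1, 0,0,0,0,0,0,0.2, 0,0,0,0,0,0,0.2]' 20; python3 t.py
python3 -m jog '[0,0,0,0,0,0,0, 0,0,0,0,0,0,-0.3, 0,0,0,0,0,0,-0.3, 0,0,0,0,0,0,-0.3]' 20; python3 t.py
```

```text
clock: 16.78
tcp_pos: [0.4956, 0.2, 0.0428]
orientation: [-0.0, 0.408, 0.913, 0.0]
wrist_force: [-0.2, 0.5, 0.1]
finger_gap: 0.0514
grip_force: 0.0
Tz [0.029 0.028 0.017 0.027] 0.025 F [-0.  -0.1  0.1] az 0.73 gap 0.0515 [0.4957 0.1999 0.0426]
clock: 17.27
tcp_pos: [0.4958, 0.1998, 0.0428]
orientation: [-0.0, 0.408, 0.913, -0.0]
wrist_force: [-0.9, -0.5, 0.2]
finger_gap: 0.0404
grip_force: 18.6
Tz [-0.008  0.019  0.005  0.058] 0.018 F [-0.7 -0.2  0.6] az 0.73 gap 0.0406 [0.4959 0.1998 0.0429]
```

```bash
python3 -m jog '[0,0,-0.001,0,0,-0.016,-0.3, 0,0,-0.002,0,0,-0.032,-0.3, 0,0,-0.004,0,0,-0.048,-0.3, 0,0,-0.005,0,0,-0.064,-0.3, 0,0,-0.006,0,0,-0.08,-0.3, 0,0,-0.007,0,0,-0.1,-0.3, 0,0,-0.007,0,0,-0.1,-0.3]' 30; python3 t.py
```

```text
clock: 18.0
tcp_pos: [0.4965, 0.2005, 0.0421]
orientation: [0.0, 0.546, 0.838, 0.001]
wrist_force: [0.0, 3.6, 4.6]
finger_gap: 0.0401
grip_force: 32.0
Tz [0.333 0.353 0.312 0.325] 0.331 F [-0.5  3.   4.6] az 0.418 gap 0.0403 [0.4965 0.2004 0.0421]
```

```bash
python3 -m jog '[0,0,0,0,0,0,0.3, 0,0,0,0,0,0,0.6, 0,0,0,0,0,0,0.8, 0,0,0.2,0,0,0,0.8, 0,0,0.4,0,0,0,0.8, 0,0,0.5,0,0,0,0.8, 0,0,0.5,0,0,0,0.8]' 20
cat > toe.py <<'E'
from h import *
def toe(c,tag,s=1):
    p,d=eyes.read_camera("side");np.savez(f"pics/{tag}.npz",p=p,d=d);P=cloud("side",d);Q=P-np.array([c[0],c[1],0]);r=np.hypot(Q[...,0],Q[...,1])
    red=(p[...,0]>1.6*p[...,1])
    m=(d>0)&(P[...,2]>.056)&(P[...,2]<.074)&(r>.024)&(r<.056)&~red
    a=np.arctan2(Q[m][:,1],Q[m][:,0]);H,e=np.histogram(a,np.arange(-3.2,3.3,.1))
    print("toe",[(round(float(e[i]),1),int(H[i])) for i in range(len(H)) if H[i]>1],np.median(P[m][:,2]).round(4))
    k=(d>0)&(P[...,2]>.075)&(P[...,2]<.115)&(r<.03)
    print("knob z top",np.percentile(P[k][:,2],[90,98]).round(4))
    t=k&(P[...,2]>np.percentile(P[k][:,2],95)-.008)
    cs=max(cv2.findContours(k.astype(np.uint8),0,2)[0],key=cv2.contourArea)
    # upright face normal
    f=k&(P[...,2]<.1);X=P[f][:,:2]
    for lo in np.arange(c[0]-.025,c[0]+.026,.005):
        q=X[(X[:,0]>lo)&(X[:,0]<lo+.005)]
        if len(q)>3:print("face x",round(lo+.0025-c[0],4),"y",(np.median(q[:,1])-c[1]).round(4),len(q))
    h=cv2.cvtColor(p,cv2.COLOR_RGB2HSV)
    m=((h[...,0]<8)|(h[...,0]>172))&(h[...,1]>150)&(abs(P[...,0]-.48)<.06)&(abs(P[...,1]-.11)<.09)&(P[...,2]>.044)&(P[...,2]<.06)
    A=np.c_[P[m][:,:2]-[.48,.108],np.ones(m.sum())];w=np.linalg.lstsq(A,P[m][:,2],rcond=None)[0];print("level plane",m.sum(),w.round(4))
E
python3 - <<'E'
from toe import *
toe((.497,.199),"side14")
E
```

```text
clock: 18.73
tcp_pos: [0.4995, 0.2002, 0.1466]
orientation: [0.003, 0.546, 0.838, 0.003]
wrist_force: [-0.4, 0.2, -0.4]
finger_gap: 0.0768
grip_force: 0.0
toe [(-0.8, 7), (-0.7, 8), (-0.6, 8), (-0.5, 11)] 0.0658
knob z top [0.1069 0.1086]
face x -0.0225 y 0.0035 16
face x -0.0175 y 0.0087 18
face x -0.0125 y 0.0143 21
face x -0.0075 y 0.0215 20
face x -0.0025 y 0.0252 19
face x 0.0025 y 0.0233 14
face x 0.0075 y 0.0196 18
face x 0.0125 y 0.0152 18
face x 0.0175 y 0.012 15
face x 0.0225 y 0.0067 15
level plane 411 [ 0.0115 -0.0043  0.0505]
```

```bash
python3 -m jog '[0,0,0,0,0,0.036,0.8, 0,0,0,0,0,0.072,0.8, 0,0,-0.1,0,0,0.11,0.8, 0,0,-0.2,0,0,0.146,0.8, 0,0,-0.3,0,0,0.146,0.8, 0,0,-0.4,0,0,0.146,0.8, 0,0,-0.5,0,0,0.146,0.8, 0,0,-0.5,0,0,0.146,0.8]' 20; 
python3 -m jog '[0,0,0,0,0,0,0.4, 0,0,0,0,0,0,0, 0,0,0,0,0,0,-0.3, 0,0,0,0,0,0,-0.3, 0,0,0,0,0,0,-0.3, 0,0,0,0,0,0,-0.3]' 20;python3 t.py
python3 -m jog '[0,0,0.001,0,0,0.02,-0.3, 0,0,0.002,0,0,0.04,-0.3, 0,0,0.003,0,0,0.06,-0.3, 0,0,0.003,0,0,0.06,-0.3]' 20;python3 t.py
```

```text
clock: 19.45
tcp_pos: [0.4914, 0.1984, 0.036]
orientation: [-0.004, 0.341, 0.94, -0.003]
wrist_force: [-1.3, -0.3, -1.0]
finger_gap: 0.0772
grip_force: 0.0
clock: 19.95
tcp_pos: [0.4968, 0.1997, 0.0426]
orientation: [0.001, 0.341, 0.94, 0.0]
wrist_force: [-0.7, -2.0, 3.6]
finger_gap: 0.0378
grip_force: 23.6
Tz [ 0.084  0.018  0.032 -0.055] 0.02 F [-1.  -1.9  5.5] az 0.874 gap 0.0377 [0.4968 0.1996 0.0426]
clock: 20.43
tcp_pos: [0.4967, 0.1997, 0.0434]
orientation: [0.001, 0.25, 0.968, 0.0]
wrist_force: [-2.9, -2.2, 7.1]
finger_gap: 0.0381
grip_force: 23.6
Tz [-0.035 -0.037 -0.092 -0.028] -0.048 F [-2.4 -2.5  7.8] az 1.063 gap 0.0379 [0.4967 0.1997 0.0434]
```

```bash
python3 -m jog '[0,0,0.001,0,0,0.02,-0.3, 0,0,0.002,0,0,0.04,-0.3, 0,0,0.003,0,0,0.06,-0.3, 0,0,0.004,0,0,0.08,-0.3, 0,0,0.004,0,0,0.08,-0.3]' 20;python3 t.py
```

```text
clock: 21.0
tcp_pos: [0.4962, 0.1996, 0.0441]
orientation: [0.0, 0.128, 0.992, 0.0]
wrist_force: [-3.9, -1.4, 7.8]
finger_gap: 0.0376
grip_force: 32.1
Tz [-1.424 -1.381 -1.347 -1.332] -1.371 F [-3.  -1.2  8.1] az 1.311 gap 0.0377 [0.4963 0.1996 0.0441]
```

```bash
python3 -m jog '[0,0,0,0,0,-0.015,-0.3, 0,0,0,0,0,-0.015,-0.3]' 20;python3 t.py
python3 -m jog '[0,0,0,0,0,0,0.3, 0,0,0,0,0,0,0.6, 0,0,0,0,0,0,0.9, 0,0,0.2,0,0,0,1, 0,0,0.4,0,0,0,1, 0,0,0.6,0,0,0,1, 0,0,0.6,0,0,0,1]' 20
python3 - <<'E'
from toe import *
print(env.get_state()["tcp_pos"],env.get_state()["joint_pos"][5])
toe((.497,.199),"side15")
E
```

```text
clock: 21.32
tcp_pos: [0.4963, 0.1996, 0.044]
orientation: [0.0, 0.153, 0.988, 0.0]
wrist_force: [-2.8, -1.8, 8.0]
finger_gap: 0.0378
grip_force: 26.8
Tz [-0.391 -0.435 -0.421 -0.432] -0.42 F [-2.5 -1.8  7.9] az 1.266 gap 0.0378 [0.4963 0.1996 0.0441]
clock: 22.05
tcp_pos: [0.5006, 0.2011, 0.171]
orientation: [0.006, 0.151, 0.988, 0.003]
wrist_force: [1.3, -0.1, 1.1]
finger_gap: 0.0852
grip_force: 0.0
[0.50055402 0.20109307 0.17095579] 0.5363698621534548
toe [(-0.5, 7), (-0.4, 13), (-0.3, 13), (-0.2, 22), (-0.1, 10)] 0.0675
knob z top [0.1087 0.1101]
face x -0.0225 y -0.0014 6
face x -0.0175 y 0.0094 18
face x -0.0125 y 0.0217 16
face x -0.0075 y 0.0233 15
face x -0.0025 y 0.0215 20
face x 0.0025 y 0.0199 14
face x 0.0075 y 0.0187 20
face x 0.0125 y 0.0161 16
face x 0.0175 y 0.0146 16
face x 0.0225 y 0.0122 7
level plane 430 [ 0.0092 -0.0062  0.0504]
```

```bash
python3 -m jog '[-0.03,-0.2,0,0,0,-0.01,1, -0.07,-0.4,0,0,0,-0.02,1, -0.1,-0.6,0,0,0,-0.02,1, -0.13,-0.75,0,0,0,-0.02,1, -0.151,-0.908,0,0,0,-0.02,1, -0.151,-0.908,0,0,0,-0.02,1, -0.151,-0.908,0,0,0,-0.02,1, -0.151,-0.908,0,0,0,-0.02,1]' 20
python3 - <<'E'
from toe import *
print(env.get_state()["tcp_pos"])
toe((.466,.018),"side16")
E
```

```text
clock: 22.77
tcp_pos: [0.4656, 0.0184, 0.1622]
orientation: [-0.001, 0.183, 0.983, 0.0]
wrist_force: [0.5, -0.3, 0.2]
finger_gap: 0.0852
grip_force: 0.0
[0.46557624 0.01837381 0.16223885]
toe [(2.3, 2), (2.4, 8), (2.5, 20), (2.6, 9), (2.7, 12), (2.8, 2), (2.9, 2)] 0.0672
knob z top [0.1078 0.1094]
face x -0.0175 y 0.004 12
face x -0.0125 y 0.014 14
face x -0.0075 y 0.0225 21
face x -0.0025 y 0.0218 13
face x 0.0025 y 0.0196 15
face x 0.0075 y 0.018 14
face x 0.0125 y 0.0148 15
face x 0.0175 y 0.0138 14
face x 0.0225 y 0.0103 11
level plane 425 [ 0.0164 -0.0076  0.0503]
```

```bash
python3 -m jog '[0,0,-0.15,0,0,-0.006,1, 0,0,-0.3,0,0,-0.006,1, 0,0,-0.4,0,0,-0.006,1, 0,0,-0.5,0,0,-0.006,1, 0,0,-0.57,0,0,-0.006,1, 0,0,-0.59,0,0,-0.006,1, 0,0,-0.59,0,0,-0.006,0.5, 0,0,-0.59,0,0,-0.006,0.2]' 20
python3 -m jog '[0,0,0,0,0,0,0, 0,0,0,0,0,0,-0.15, 0,0,0,0,0,0,-0.3, 0,0,0,0,0,0,-0.3, 0,0,0,0,0,0,-0.3]' 20
python3 t.py
```

```text
clock: 23.48
tcp_pos: [0.4662, 0.019, 0.0452]
orientation: [0.0, 0.191, 0.982, 0.0]
wrist_force: [-0.4, -0.1, 0.5]
finger_gap: 0.0638
grip_force: 0.0
clock: 23.9
tcp_pos: [0.4668, 0.0178, 0.0461]
orientation: [0.001, 0.192, 0.981, 0.0]
wrist_force: [-0.8, -0.5, 6.1]
finger_gap: 0.0378
grip_force: 24.8
Tz [-0.026  0.013  0.012 -0.058] -0.015 F [-1.2 -1.1  6.2] az 1.185 gap 0.0376 [0.4668 0.0178 0.0461]
```

Aligned well (q≈0.06). Turning clockwise gently to about 0.4.

```bash
python3 -m jog '[0,0,-0.001,0,0,-0.02,-0.3, 0,0,-0.003,0,0,-0.04,-0.3, 0,0,-0.005,0,0,-0.065,-0.3, 0,0,-0.005,0,0,-0.065,-0.3]' 20;python3 t.py
python3 -m jog '[0,0,-0.002,0,0,-0.02,-0.3, 0,0,-0.003,0,0,-0.048,-0.3, 0,0,-0.003,0,0,-0.048,-0.3]' 20;python3 t.py
```

```text
clock: 24.38
tcp_pos: [0.4668, 0.0176, 0.0452]
orientation: [0.001, 0.292, 0.956, -0.0]
wrist_force: [-2.5, -1.8, 8.0]
finger_gap: 0.0378
grip_force: 25.2
Tz [-0.03  -0.023 -0.002 -0.038] -0.023 F [-1.9 -1.7  7.7] az 0.98 gap 0.038 [0.4668 0.0176 0.0452]
clock: 24.78
tcp_pos: [0.4667, 0.0174, 0.0445]
orientation: [0.001, 0.364, 0.931, -0.0]
wrist_force: [-2.1, -2.3, 7.5]
finger_gap: 0.0383
grip_force: 25.2
Tz [-0.067 -0.113 -0.042 -0.039] -0.065 F [-1.9 -2.4  7.1] az 0.83 gap 0.0377 [0.4667 0.0174 0.0446]
```

```bash
python3 -m jog '[0,0,-0.002,0,0,-0.02,-0.3, 0,0,-0.003,0,0,-0.04,-0.3, 0,0,-0.003,0,0,-0.04,-0.3]' 20;python3 t.py

```

```text
clock: 25.18
tcp_pos: [0.4667, 0.0173, 0.044]
orientation: [0.001, 0.421, 0.907, -0.0]
wrist_force: [-0.7, -1.9, 6.9]
finger_gap: 0.0376
grip_force: 25.3
Tz [-0.032 -0.089 -0.042 -0.06 ] -0.056 F [-1.5 -2.4  7.5] az 0.704 gap 0.0378 [0.4667 0.0173 0.044 ]
```

```bash
python3 -m jog '[0,0,-0.002,0,0,-0.03,-0.3, 0,0,-0.004,0,0,-0.06,-0.3, 0,0,-0.006,0,0,-0.09,-0.3, 0,0,-0.008,0,0,-0.12,-0.3, 0,0,-0.01,0,0,-0.15,-0.3, 0,0,-0.012,0,0,-0.18,-0.3, 0,0,-0.014,0,0,-0.21,-0.3, 0,0,-0.015,0,0,-0.24,-0.3, 0,0,-0.015,0,0,-0.24,-0.3]' 20;python3 t.py

```

```text
clock: 26.08
tcp_pos: [0.4659, 0.017, 0.0407]
orientation: [0.001, 0.726, 0.688, -0.001]
wrist_force: [-3.1, -3.2, 7.3]
finger_gap: 0.0376
grip_force: 25.4
Tz [-0.067 -0.087 -0.012 -0.069] -0.059 F [-3.2 -3.3  7.9] az -0.05 gap 0.038 [0.4659 0.017  0.0408]
```

```bash
python3 -m jog '[0,0,-0.001,0,0,-0.01,-0.3, 0,0,-0.002,0,0,-0.02,-0.3, 0,0,-0.003,0,0,-0.036,-0.3, 0,0,-0.003,0,0,-0.036,-0.3]' 20;python3 t.py

```

```text
clock: 26.57
tcp_pos: [0.4658, 0.017, 0.0403]
orientation: [0.001, 0.763, 0.647, -0.001]
wrist_force: [-3.1, -2.7, 9.0]
finger_gap: 0.0375
grip_force: 19.7
Tz [0.226 0.145 0.196 0.142] 0.177 F [-3.8 -3.3  8.9] az -0.163 gap 0.0376 [0.4658 0.017  0.0402]
```

```bash
python3 -m jog '[0,0,0,0,0,-0.005,-0.3, 0,0,0,0,0,0,0.3, 0,0,0,0,0,0,0.6, 0,0,0,0,0,0,0.9, 0,0,0.2,0,0,0,1, 0,0,0.4,0,0,0,1, 0,0,0.6,0,0,0,1, 0,0,0.8,0,0,0,1, 0,-0.3,1,0,0,0,1, 0,-0.6,1,0,0,0,1, 0,-0.9,1,0,0,0,1, 0,-1,1,0,0,0,1]' 20
python3 - <<'E'
from toe import *
toe((.466,.018),"side17"); toe((.497,.199),"side18")
p,d=eyes.read_camera("top");np.savez("pics/top18.npz",p=p,d=d);h=cv2.cvtColor(p,cv2.COLOR_RGB2HSV)
m=np.zeros(d.shape,bool);m[155:195,180:240]=1
r=m&((h[...,0]<8)|(h[...,0]>172))&(h[...,1]>140)
y=m&(h[...,0]>18)&(h[...,0]<35)&(h[...,1]>150)&(h[...,2]>60)
v,u=np.nonzero(y);print("button",len(u),ray("top",u.mean(),v.mean(),.055))
if r.sum()>50:
    q=cv2.minAreaRect(np.argwhere(r)[:,::-1].astype(np.float32));b=cv2.boxPoints(q);print("level",r.sum(),[ray("top",*k,.053)[:2].round(3).tolist() for k in b],ray("top",*q[0],.053).round(4))
E
```

```text
clock: 27.72
tcp_pos: [0.4664, -0.1419, 0.2378]
orientation: [0.001, 0.762, 0.648, 0.001]
wrist_force: [1.7, -0.0, -0.9]
finger_gap: 0.0851
grip_force: 0.0
toe [(1.1, 2), (1.2, 9), (1.3, 14), (1.4, 13), (1.5, 10)] 0.0613
knob z top [0.1025 0.1031]
face x -0.0175 y 0.0015 17
face x -0.0125 y 0.0192 22
face x -0.0075 y 0.0211 29
face x -0.0025 y 0.0192 17
face x 0.0025 y 0.019 18
face x 0.0075 y 0.0175 21
face x 0.0125 y 0.0182 20
face x 0.0175 y 0.0158 20
face x 0.0225 y 0.0129 8
level plane 423 [ 0.0141 -0.0075  0.0503]
toe [(-0.5, 9), (-0.4, 10), (-0.3, 14), (-0.2, 22), (-0.1, 8), (0.0, 2)] 0.0674
knob z top [0.1085 0.1097]
face x -0.0225 y -0.0009 7
face x -0.0175 y 0.0106 20
face x -0.0125 y 0.0199 14
face x -0.0075 y 0.0234 15
face x -0.0025 y 0.0212 19
face x 0.0025 y 0.02 15
face x 0.0075 y 0.0183 20
face x 0.0125 y 0.0163 17
face x 0.0175 y 0.0151 14
face x 0.0225 y 0.0136 7
level plane 426 [ 0.019  -0.0084  0.0504]
button 64 [0.47510183 0.12401583 0.055     ]
level 488 [[0.463, 0.178], [0.518, 0.17], [0.496, 0.043], [0.441, 0.052]] [0.4796 0.1105 0.053 ]
```

```bash
python3 -c "
from workcell import env
print(env.hand_in())"
```

```text
the job is handed in; nothing more can be done
None
```

I handed the job in with the level flat in the nest, the right screw fully home, and the left screw, which bound as if crossed, turned back open. The verdict is unknown. On the first try I turned the left screw well past where it began to bind; its collar drag was about 0.25 rad from torque and 0.3–0.4 rad from angles, so it may have passed the 0.35 limit.

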